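# Clock the arbor key upright between bench centres and seat the saddle gauge

### The arm

A 6-joint arm with a two-finger parallel gripper is mounted at the origin on the work surface. World frame = base frame: x ahead of the robot, y to its left, z up, the work surface at z = 0. Lengths are in mm, angles in degrees, forces in N, time in s.
With the tool pointing down it reaches from about 275 to 775 mm from the base axis. Payload 14.6 kg.
Tool frame: the origin (TCP) lies at the very end of the fingers, on their centre line; the grasp point (between the pads) lies 19 mm behind it; y points along the fingers, z is the direction in which the jaws open and shut, and the axes are right-handed (so a half turn about y gives the same grasp; the last joint's range is limited). The gripper opens to 85 mm and grips with 20 to 120 N. Pads are 22 mm wide; open, the fingers measure 114 mm over their backs; the gripper's body (76 mm by 85 mm) begins 54 mm behind the grasp point. The pads swing forward as they close: fully open they stand 13 mm farther back than shut.
Start: joints at [-84.586, 15.075, -2.767, 72.158, 0, 81.102], TCP at [129.779, -508.71, 231.278] pointing down, gripper open.
Joint ranges: [-151.79, 151.79], [-50.71, 97.33], [-67.44, 78.34], [-121.81, 120.89], [-77.56, 73.72], [-180, 180]. Speed limits (degrees/s): [108.29, 108.29, 147.25, 159.86, 180, 180].

### API

Orientations are given as a 3x3 rotation matrix whose columns are the frame's x, y, z axes.
In Python, from station import read_state, read_camera, close_job, look_for, outline_of, mark_of gives the robot as it stands. The module is installed in compiled form; this text tells all that it offers.
- The arm moves only by the tool arm_command, never from a script. Its argument "series" is a list of rows, each a list of 3 entries, a list of its own where there are three numbers: the shift along the world's x, y, z in units of 25 mm (1.0 is 25 mm), then the turn, a rotation vector about the world's x, y, z in units of 6 degrees (1.0 is 6 degrees), then the opening, from 0 (shut) to 1 (fully open). A call has 1 to 8 rows; each row is the pose to reach, as a shift and turn from the pose commanded when the call began; what a row does not reach only later rows make up. A row lasts 1/12 s, in which the tool goes at most 41.7 mm and 7.16 degrees, less where a joint would pass 70% of its speed; a pose out of reach is approached as far as the arm can. A call with a gripper value outside its range is refused whole. The fingers move at their own pace and stop on an object; the grip force is fixed at half the most. Time passes only in rows, so rows that repeat a pose let the fingers close. It gives the time, the measured TCP pose, the force and the opening at its end, in the units of the state.
- read_state(): the state, without advancing time (a new reading comes with each control period).
- read_camera(name): name is "scene" or "top" or "wrist"; returns a dict with "frame" (480x640x3 uint8, red, green, blue), "K" (3x3 intrinsics, pixels), "pose" (4x4, takes a point from camera to world coordinates). Camera axes: x right, y down, z forward; pixel columns grow to the right and rows downward; lengths in mm; the calibration is good to about 2 mm. The wrist camera is an equidistant fisheye: a pixel r from the principal point sees the ray r / f radians off the axis. A picture is of the moment at which its call begins. There is no depth.
- close_job(): hands the job in, once; it reports no verdict.
Trained networks look in a picture, given as the dict that the camera call returned (one of the last four; its "shot" number tells which), for a name from the list of things; names that differ only in an ending like _2 or _b are one class to them, and where a whole thing is asked for, a point or a joint stands for the part that bears it (a point fixed in the world has none). Each returns a list of dicts, best first, with "confidence" (0 to 1); they miss things now and then, are a little off and sometimes report something else, mostly with a low value. They report only what shows in the picture. A call takes as long as a camera call. They do not tell look-alikes from the thing itself.
- look_for(thing, picture): "bbox" ([left, top, right, bottom] in pixels, round what is visible of it).
- outline_of(thing, picture): "pixels" (480x640 bool, what is visible of it) and "bbox" ([left, top, right, bottom] in pixels, round what is visible of it).
- mark_of(thing, picture): "xy" ([column, row] in pixels: a listed point, or the origin of a listed thing).
The state is a dict: "t": time; "joint_positions": joint angles; "joint_vel": joint speeds; "joint_torque": joint torques, N m; "ee_pos": TCP position; "eef_rot": TCP orientation; "contact_force": force on the tool from outside, world axes, zero at the start; "wrist_torque": the same for the moment, N m; "opening": opening from 0.0 (shut) to 1.0 (fully open).
Only numpy, scipy, OpenCV 4.12 (cv2) and the standard library are available. Lean on these libraries where they do the work, as an engineer would, in place of code of your own. Each camera call takes 0.05 s, during which the arm holds its last target.

### The job

The gear arbor between the bench centres is to be checked: turn it by its spokes until the key on its shaft faces straight up, and leave it so. Then take the saddle gauge by its handle and set it down gently astride the shaft, centred over the key, so that it is fully seated with the key in its slot. Do not disturb the oil bottle, the spare gear or the wooden block.

Things in the scene. Friction and masses are not known exactly. Their poses are not given: they have to be found in the camera images.
- fixture: Bench centres, fixed on the bench: green bed 110 x 420 mm, 42 mm high with its ways; at each end a stock 56 mm wide (85 at the foot), 155 mm high, inner faces at y = -162 and +162 mm. Origin: middle of the underside. y runs level along the arbor, z up, x across, away from the robot. Place and yaw vary.
- arbor (a joint): Angle (rad) of the steel arbor between the centres, about the bench centres' +y axis. 0: key up; growing: key leans from up towards +x. Turns endlessly (6.28 same as 0), stiffly (0.22 N m) and stays where left. Along fixture y (mm): spoke driver at -125, bare 40 mm dia shaft -110 to 66 with the key at -15, collar 60 mm dia 66 to 72, gear 115 mm dia 72 to 98.
- driver (a point): Point on the arbor's axis in the plane of the spokes (fixed, axes as the bench centres', 130 mm above the bench). Hub 54 mm dia, 30 mm wide. Four round steel spokes, 12 mm dia, 90 degrees apart, across the axis, round ends 90 mm from it. One is 25 degrees (0.436 rad) behind the key: with the key up it leans 25 degrees from up towards -x, the next leans 65 degrees towards +x.
- key (a point): Middle of the outer face of the key: a steel bar 50 mm long along the shaft and 10 mm wide that stands 6 mm proud of the shaft, 26 mm from the axis. Its z axis points straight out of the shaft through the key, y along the arbor. Turns with the arbor.
- seat (a point): Point on the arbor's axis at the middle of the key's length (fixture y = -15 mm, 130 mm above the bench). Fixed; axes as the bench centres'. The gauge belongs here: when seated, gauge_mid lies about 21.5 mm straight above this point.
- gauge_mid (a point): Centre, half-way up, of the loose saddle gauge (0.3 to 0.6 kg, 117 mm high with its handle): an aluminium inverted U, 68 mm wide (x), 70 mm long (y), 75 mm high, standing upright on its legs at any yaw. Legs 10 mm thick, 48 mm between, 55 mm deep; the roof has a slot along y, 16 mm wide and 10 mm deep, for the key. Both ways round are alike.
- gauge_grip (a point): Middle of the gauge's handle, 37.5 mm above gauge_mid: an upright black plastic bar on top of the saddle, 14 mm thick (gauge x), 50 mm long (gauge y), 42 mm tall. Axes as the gauge's.
- bottle_mid (a point): Centre of the white plastic oil bottle, 60 mm dia, 170 mm high, standing on the bench: leave alone.
- gear_mid (a point): Centre of the loose spare gear lying flat on the bench, 100 mm dia, 34 mm high: leave alone.
- block_mid (a point): Centre of the loose wooden block, 60 x 110 (y) x 40 mm high, on the bench: leave alone.
Things that resemble listed ones, but are neither listed nor needed, are in the scene too. What is shaped like the part that bears gauge_mid but green, purple or yellow is not meant.

How it is judged (in metres and radians):
On the way:
1. the arbor has been turned until the key faces up (within 5.7 degrees) and stands still there, the gauge not yet on it (angle between key's own z axis and vertical below 0.1 rad and velocity of joint arbor between -0.05 and 0.05 rad/s and distance between gauge_mid and seat above 0.08 m), for 0.3 s.
At the end, for the whole second after the job is handed in: Arbor still, key up within 0.1 rad; gauge released and at rest astride the shaft, its centre within 6 mm across and 20 mm along of the key's middle and 17.5 to 25.5 mm above the axis (seated: about 21.5), upright and in line with the arbor within 0.12 rad (angle between key's own z axis and vertical below 0.1 rad and velocity of joint arbor between -0.05 and 0.05 rad/s and x of gauge_mid in the frame of seat between -0.006 and 0.006 m and y of gauge_mid in the frame of seat between -0.02 and 0.02 m and z of gauge_mid in the frame of seat between 0.0175 and 0.0255 m and angle between the y axis of gauge_mid and the y axis of seat, either way round below 0.12 rad and angle between gauge_mid's own z axis and vertical below 0.12 rad and linear speed of gauge below 0.02 m/s); the robot touches nothing.
It fails at once if the oil bottle pushed more than 30 mm or tipped over (distance of bottle_mid from where it was at the start of the episode above 0.03 m or angle between bottle_mid's own z axis and vertical above 0.5 rad).
It fails at once if the spare gear pushed more than 30 mm or tipped over (distance of gear_mid from where it was at the start of the episode above 0.03 m or angle between gear_mid's own z axis and vertical above 0.5 rad).
It fails at once if the wooden block pushed more than 30 mm or tipped over (distance of block_mid from where it was at the start of the episode above 0.03 m or angle between block_mid's own z axis and vertical above 0.5 rad).
It fails at once if the gauge dropped or rammed onto the arbor or the bench centres (more than 60 N) (contact force between gauge and fixture above 60 N).
It also fails if it takes over 72 s, if anything falls off the work surface, if the arm or the gripper's body presses on something with over 40 N, if the wrist force passes 120 N, or if a joint passes its speed limit or range.

## Working session

There is one attempt and no reset: what is moved stays moved. The work goes in short steps, Python scripts to look and compute and a tool call to move; the robot and the scene stay as the last step left them, time stands still between calls to the robot, and variables do not carry over. Pictures are saved under pics/ and viewed, and the job is handed in when it is done.

Besides the shell and the picture viewer there is one more tool, called as name(argument=value, ...) on one line, values as JSON. arm_command: Moves the arm, as the interface text tells. Its arguments: {"type":"object","properties":{"series":{"type":"array"}},"required":["series"]}

```bash
mkdir -p pics; cat > h.py <<'E'
import numpy as np, cv2
from station import *
def ray(c,uv):
    K=np.array(c["K"]);P=np.array(c["pose"])
    d=np.array([(uv[0]-K[0,2])/K[0,0],(uv[1]-K[1,2])/K[1,1],1.])
    return P[:3,3],P[:3,:3]@d
def atz(c,uv,z):
    o,d=ray(c,uv);return o+d*(z-o[2])/d[2]
def proj(c,p):
    K=np.array(c["K"]);P=np.array(c["pose"])
    q=P[:3,:3].T@(np.array(p,float)-P[:3,3]);return (K@(q/q[2]))[:2]
def tri(c1,u1,c2,u2):
    o1,d1=ray(c1,u1);o2,d2=ray(c2,u2);d1=d1/np.linalg.norm(d1);d2=d2/np.linalg.norm(d2)
    A=np.stack([d1,-d2],1);s=np.linalg.lstsq(A,o2-o1,rcond=None)[0]
    a=o1+s[0]*d1;b=o2+s[1]*d2;return (a+b)/2,np.linalg.norm(a-b)
def save(c,n): cv2.imwrite("pics/"+n,cv2.cvtColor(np.ascontiguousarray(c["frame"]),cv2.COLOR_RGB2BGR))
E
python3 - <<'E'
from h import *
np.set_printoptions(precision=1,suppress=True)
s=read_camera("scene");t=read_camera("top");w=read_camera("wrist")
save(s,"s0.png");save(t,"t0.png");save(w,"w0.png")
for n,c in(("s",s),("t",t)):
    print(n,np.array(c["pose"]),np.array(c["K"])[0])
    for k in["fixture","driver","key","seat","gauge_mid","gauge_grip","bottle_mid","gear_mid","block_mid"]:
        print(k,[(np.array(m["xy"]),round(m["confidence"],2)) for m in mark_of(k,c)][:4])
st=read_state();print(st["t"],np.array(st["eef_rot"]))
E
```

```text
s [[   0.5    0.7   -0.5 1147. ]
 [   0.9   -0.4    0.3 -333.1]
 [  -0.    -0.6   -0.8 1185.4]
 [   0.     0.     0.     1. ]] [504.7   0.  328.9]
fixture [(array([298.1, 316.2]), 0.79)]
driver [(array([249.3, 310.2]), 0.87)]
key [(array([292.6, 292.2]), 0.77)]
seat [(array([290.1, 291.5]), 0.85), (array([397.4, 223.1]), 0.34)]
gauge_mid [(array([386.1, 187.4]), 0.96), (array([343.2, 210.1]), 0.78), (array([398.6, 225.9]), 0.7), (array([438.5, 189.4]), 0.64)]
gauge_grip [(array([387.3, 177.2]), 0.94), (array([442.6, 182.1]), 0.67), (array([398.3, 209.9]), 0.63), (array([345.4, 197. ]), 0.57)]
bottle_mid [(array([462.5, 211. ]), 0.9)]
gear_mid [(array([432.4, 261.8]), 0.59)]
block_mid [(array([164.6, 289.7]), 0.77)]
t [[  -0.    -1.     0.1  288.1]
 [  -1.     0.    -0.    20.6]
 [   0.    -0.1   -1.  1714.7]
 [   0.     0.     0.     1. ]] [607.2   0.  327.3]
fixture [(array([368.5, 210.2]), 0.8), (array([174.9, 213.8]), 0.67), (array([376. , 198.7]), 0.18)]
driver [(array([416.5, 197.8]), 0.92)]
key [(array([236.3, 240.6]), 0.56)]
seat [(array([372.9, 195.6]), 0.77)]
gauge_mid [(array([237.7, 246.1]), 0.91), (array([219. , 293.9]), 0.78), (array([276.5, 286.4]), 0.75), (array([170.8, 263.4]), 0.61)]
gauge_grip [(array([278.9, 286.1]), 0.97), (array([236.7, 241.6]), 0.93), (array([216.4, 293.3]), 0.82), (array([168.1, 261.4]), 0.69)]
bottle_mid [(array([176.3, 216.4]), 0.81)]
gear_mid [(array([227.4, 197.9]), 0.82)]
block_mid [(array([470.5, 280.9]), 0.96)]
1.05 [[-1.  -0.   0.2]
 [-0.2  0.  -1. ]
 [ 0.  -1.  -0. ]]
```

View pics/s0.png

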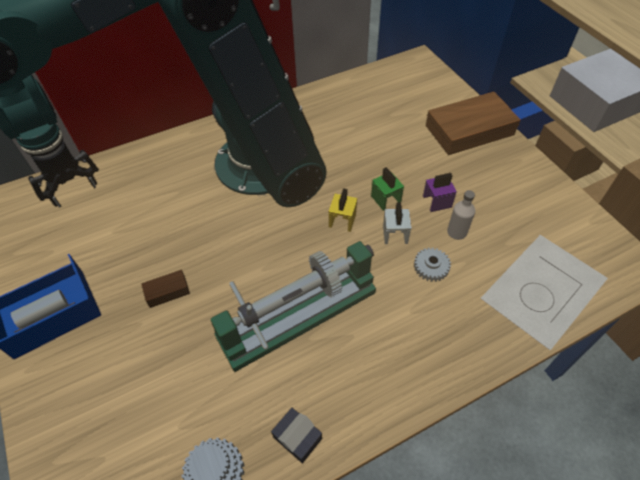

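View pics/t0.png

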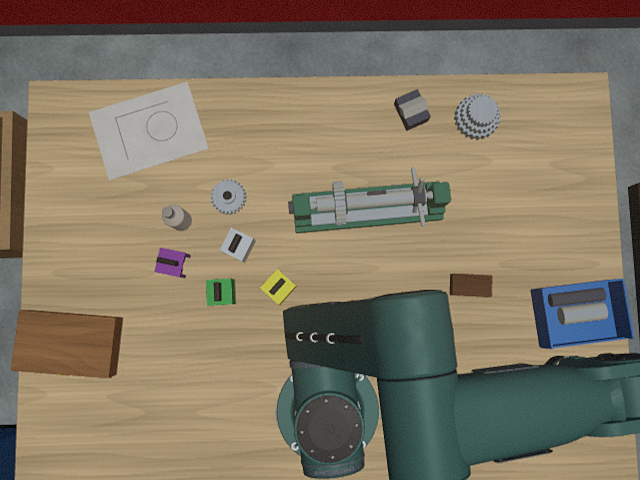

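View pics/w0.png

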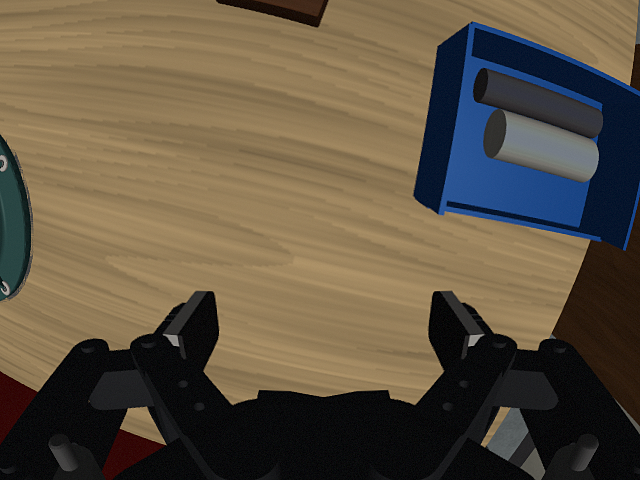

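```bash
python3 - <<'E'
from h import *
np.set_printoptions(precision=1,suppress=True)
s=read_camera("scene");t=read_camera("top")
def m(k,c): return [np.array(x["xy"]) for x in mark_of(k,c)]
for k in["fixture","driver","seat","bottle_mid","gear_mid","block_mid"]:
    a=m(k,s);b=m(k,t)
    if a and b: print(k,*tri(s,a[0],t,b[0]))
gs=[x for x in m("gauge_mid",s) if np.hypot(*(x-[398,224]))<8];gt=[x for x in m("gauge_mid",t) if np.hypot(*(x-[237,244]))<8]
print(gs,gt);print("gauge",tri(s,gs[0],t,gt[0]))
gs=[x for x in m("gauge_grip",s) if np.hypot(*(x-[398,208]))<8];gt=[x for x in m("gauge_grip",t) if np.hypot(*(x-[237,244]))<8]
print("grip",tri(s,gs[0],t,gt[0]))
a=s["frame"][230:370,200:390];cv2.imwrite("pics/s1.png",cv2.cvtColor(cv2.resize(a,None,fx=4,fy=4,interpolation=cv2.INTER_CUBIC),cv2.COLOR_RGB2BGR))
a=t["frame"][160:270,210:460];cv2.imwrite("pics/t1.png",cv2.cvtColor(cv2.resize(a,None,fx=3.2,fy=3.2,interpolation=cv2.INTER_CUBIC),cv2.COLOR_RGB2BGR))
E
```

```text
fixture [ 550.9 -129.9  -36.9] 2.6913440662829577
driver [ 563.3 -251.2  133.8] 8.258278402130138
bottle_mid [539.4 399.7  97.3] 14.552589853732849
gear_mid [597.2 264.2  33.1] 7.700303594531539
block_mid [ 337.  -404.4   19.5] 7.557325980580915
[array([396.2, 222.6])] [array([235.6, 248.3])]
gauge (array([447. , 245.8,  42.2]), np.float64(0.5306445853130842))
grip (array([456.6, 235.2,  98.8]), np.float64(1.7537811017634792))
```

View pics/s1.png

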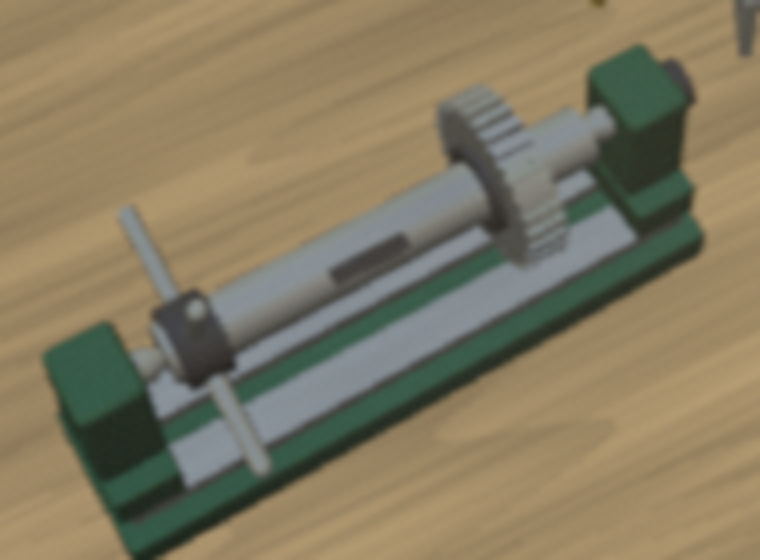

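View pics/t1.png

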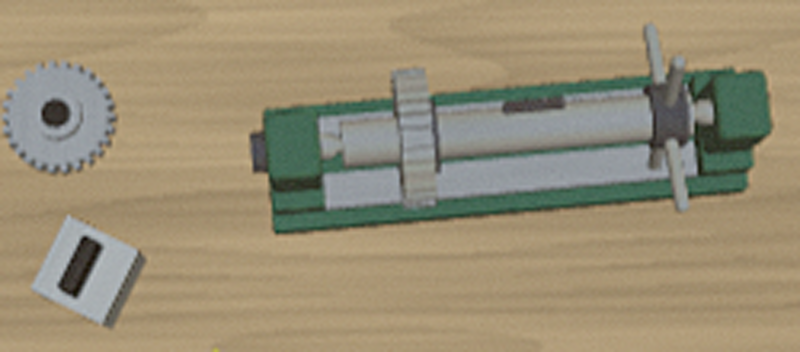

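```bash
cat > fit.py <<'E'
from h import *
from scipy.optimize import least_squares
np.set_printoptions(precision=2,suppress=True)
s=read_camera("scene");t=read_camera("top")
S=lambda u,v:(200+u/4,230+v/4); T=lambda u,v:(210+u/3.2,160+v/3.2)
obs=[(s,S(105,322),(-28,-162,155)),(s,S(140,378),(28,-162,155)),(s,S(590,70),(-28,162,155)),(s,S(637,128),(28,162,155)),
(s,S(138,558),(55,-210,0)),(s,S(702,250),(55,210,0)),
(t,T(322,108),(28,162,155)),(t,T(712,72),(28,-162,155)),(t,T(275,232),(-55,210,0)),(t,T(748,190),(-55,-210,0)),
(s,S(127,210),('sp',-90)),(s,S(262,470),('sp',90)),(s,S(197,308),('sp',0)),
(t,T(650,26),('sp',90)),(t,T(682,208),('sp',-90)),(t,T(677,62),('sp',0)),
(s,S(370,258),('key',)),(t,T(534,105),('key',))]
def W(p,q):
    x,y,yaw,th=p
    if q[0]=='sp':
        a=th-np.radians(25)+np.radians(q[1]);q=(88*np.sin(a),-125,130+88*np.cos(a))
    elif q[0]=='key': q=(25*np.sin(th),-15,130+25*np.cos(th))
    c,n=np.cos(yaw),np.sin(yaw)
    return np.array([x+c*q[0]-n*q[1],y+n*q[0]+c*q[1],q[2]])
def f(p): return np.concatenate([proj(c,W(p,q))-u for c,u,q in obs])
r=least_squares(f,[565,-130,0.05,0.9],loss='soft_l1')
print(r.x,np.degrees(r.x[2:]),"seat",W(r.x,(0,-15,130)),"driver",W(r.x,(0,-125,130)))
for (c,u,q),e in zip(obs,f(r.x).reshape(-1,2)): print('s' if c is s else 't',q,e)
E
python3 fit.py
```

```text
[ 560.4  -124.2     0.07    0.78] [ 4.   44.52] seat [ 561.44 -139.17  130.  ] driver [ 569.11 -248.9   130.  ]
s (-28, -162, 155) [ 0.56 -2.89]
s (28, -162, 155) [2.39 1.94]
s (-28, 162, 155) [-2.26 -0.78]
s (28, 162, 155) [-1.58  0.65]
s (55, -210, 0) [-0.47  3.45]
s (55, 210, 0) [0.24 1.08]
t (28, 162, 155) [-1.48 -0.5 ]
t (28, -162, 155) [-0.01  0.24]
t (-55, 210, 0) [-0.31  0.82]
t (-55, -210, 0) [-1.6   1.23]
s ('sp', -90) [-0.84 -0.59]
s ('sp', 90) [0.44 0.28]
s ('sp', 0) [-0.21 -0.19]
t ('sp', 90) [-0.07 -0.07]
t ('sp', -90) [0.14 0.61]
t ('sp', 0) [ 0.62 -0.53]
s ('key',) [-0.04 -0.12]
t ('key',) [-0.06 -0.88]
```

```bash
cat > g.py <<'E'
from h import *
np.set_printoptions(precision=3,suppress=True)
st=read_state();print(st["t"],np.array(st["ee_pos"]),np.array(st["joint_positions"]));print(np.array(st["eef_rot"]));R=np.array(st["eef_rot"])
print("jaw yaw",np.degrees(np.arctan2(R[1,2],R[0,2])))
E
python3 g.py
```

```text
2.05 [ 129.8   -508.715  231.267] [-84.584  15.076  -2.766  72.158   0.001  81.102]
[[-0.969  0.     0.247]
 [-0.247  0.    -0.969]
 [-0.    -1.    -0.   ]]
jaw yaw -75.68577859396098
```

arm_command(series=[[[0,0,2],[0,0,0],0],[[20,10.6,2],[0,0,0],0],[[20,10.6,2],[0,0,0],0],[[20,10.6,2],[0,0,0],0],[[20,10.6,2],[0,0,0],0],[[20,10.6,2],[0,0,0],0],[[20,10.6,2],[0,0,0],0],[[20,10.6,2],[0,0,0],0]])

```text
t: 2.72
ee_pos: [389.1, -370.8, 277.5]
eef_rot: [[-0.969, 0.0, 0.247], [-0.247, -0.0, -0.969], [-0.0, -1.0, 0.0]]
contact_force: [-0.3, -1.3, -0.3]
opening: 0.002
```

arm_command(series=[[[9.6,5.0,0],[0,0,-1.7],0],[[9.6,5.0,0],[0,0,-1.7],0],[[9.6,5.0,0],[0,0,-1.7],0],[[9.6,5.0,0],[0,0,-1.7],0],[[9.6,5.0,0],[0,0,-1.7],0],[[9.6,5.0,0],[0,0,-1.7],0],[[9.6,5.0,0],[0,0,-1.7],0],[[9.6,5.0,0],[0,0,-1.7],0]])

```text
t: 3.38
ee_pos: [630.9, -244.3, 275.6]
eef_rot: [[-0.997, -0.001, 0.075], [-0.075, 0.001, -0.997], [0.001, -1.0, -0.001]]
contact_force: [0.4, -0.4, -0.6]
opening: 0.003
```

```bash
python3 g.py; python3 - <<'E'
from h import *
save(read_camera("wrist"),"w1.png")
E
```

```text
3.3833 [ 630.878 -244.296  275.588] [-28.081  31.235  30.132  88.969   0.046 147.593]
[[-0.997 -0.001  0.075]
 [-0.075  0.001 -0.997]
 [ 0.001 -1.    -0.001]]
jaw yaw -85.67362169323566
```

View pics/w1.png

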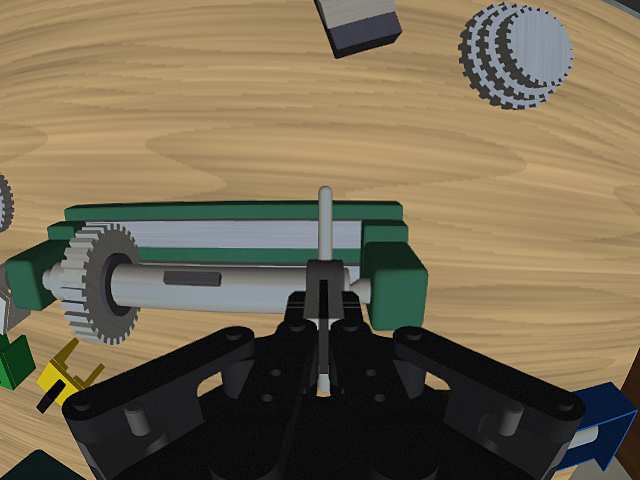

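arm_command(series=[[[0,0,-1.5],[0,0,0],0],[[0,0,-3],[0,0,0],0],[[0,0,-3.8],[0,0,0],0],[[-0.4,0,-3.8],[0,0,0],0],[[-0.8,-0.05,-3.8],[0,0,0],0],[[-1.2,-0.1,-3.8],[0,0,0],0],[[-1.6,-0.1,-3.8],[0,0,0],0],[[-1.6,-0.1,-3.8],[0,0,0],0]])

```text
t: 4.1
ee_pos: [585.7, -250.3, 183.1]
eef_rot: [[-0.998, 0.0, 0.07], [-0.07, -0.001, -0.998], [-0.0, -1.0, 0.001]]
contact_force: [-0.4, 0.4, 0.1]
opening: -0.0
```

arm_command(series=[[[-0.2,0,0],[0,0,0],0],[[-0.4,-0.05,0],[0,0,0],0],[[-0.6,-0.05,0],[0,0,0],0],[[-0.8,-0.05,0],[0,0,0],0],[[-0.8,-0.05,0],[0,0,0],0]])

```text
t: 4.52
ee_pos: [566.6, -251.0, 182.2]
eef_rot: [[-0.997, -0.001, 0.071], [-0.071, -0.0, -0.997], [0.001, -1.0, 0.0]]
contact_force: [1.7, -0.6, 0.8]
opening: 0.0
```

```bash
python3 g.py; python3 - <<'E'
from h import *
s=read_camera("scene");t=read_camera("top")
a=s["frame"][230:370,200:390];b=t["frame"][160:270,210:460]
cv2.imwrite("pics/s2.png",cv2.cvtColor(cv2.resize(a,None,fx=4,fy=4,interpolation=cv2.INTER_CUBIC),cv2.COLOR_RGB2BGR))
save(read_camera("wrist"),"w2.png")
E
```

```text
4.5167 [ 566.585 -250.986  182.228] [-31.411  25.417   5.576  70.184  -0.022 144.494]
[[-0.997 -0.001  0.071]
 [-0.071 -0.    -0.997]
 [ 0.001 -1.     0.   ]]
jaw yaw -85.90538478711856
```

View pics/s2.png

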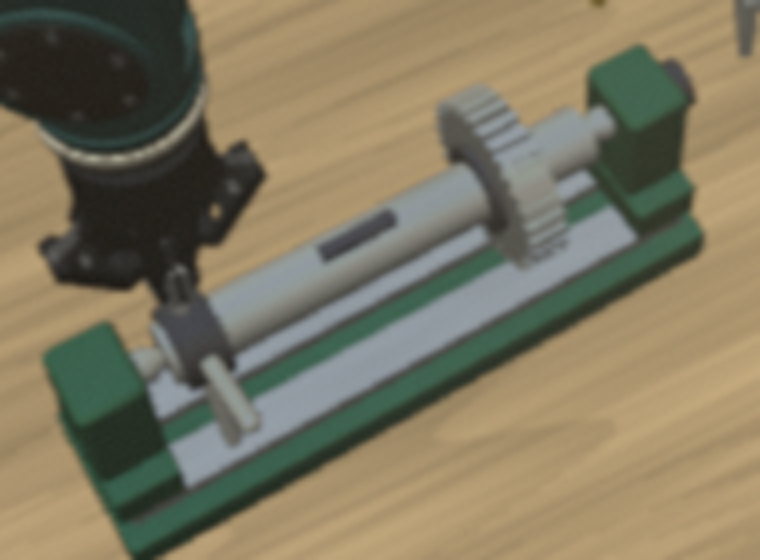

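View pics/w2.png

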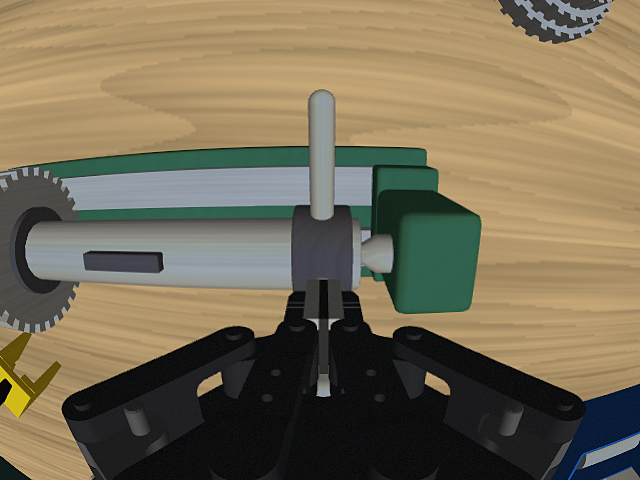

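```bash
cat > th.py <<'E'
import sys
exec(open('fit.py').read().split("r=least")[0].replace('s=read','#').replace(';t=read','#'))  if 0 else None
from h import *
s=read_camera("scene")
x,y,yaw=560.4,-124.2,np.radians(4.0)
def W(q):
    c,n=np.cos(yaw),np.sin(yaw);return np.array([x+c*q[0]-n*q[1],y+n*q[0]+c*q[1],q[2]])
for d in (-5,0,4,8,12):
    th=np.radians(d);k=proj(s,W((25*np.sin(th),-15,130+25*np.cos(th))))
    o=[(k-[200,230])*4]
    for b in (65,155):
        a=th+np.radians(b);o.append((proj(s,W((88*np.sin(a),-125,130+88*np.cos(a))))-[200,230])*4)
    print(d,np.round(o,0).tolist())
print([m["xy"] for m in mark_of("key",s)])
E
python3 th.py
```

```text
-5 [[353.0, 227.0], [244.0, 406.0], [242.0, 452.0]]
0 [[355.0, 229.0], [248.0, 416.0], [238.0, 446.0]]
4 [[356.0, 232.0], [251.0, 424.0], [234.0, 440.0]]
8 [[357.0, 234.0], [254.0, 432.0], [230.0, 434.0]]
12 [[359.0, 236.0], [257.0, 438.0], [226.0, 427.0]]
[[291.1, 289.3]]
```

arm_command(series=[[[-0.1,0,0],[0,0,0],0],[[-0.18,0,0],[0,0,0],0],[[-0.18,0,0],[0,0,0],0]])

```text
t: 5.02
ee_pos: [563.0, -250.9, 182.3]
eef_rot: [[-0.997, 0.001, 0.072], [-0.072, -0.0, -0.997], [-0.001, -1.0, 0.0]]
contact_force: [4.1, 0.3, -1.0]
opening: -0.001
```

arm_command(series=[[[0.3,0,0],[0,0,0],0],[[0.8,0,0],[0,0,0],0],[[0.8,0,2],[0,0,0],0],[[0.8,0,4],[0,0,0],0],[[0.8,1.5,4],[0,0,0],0.5],[[0.8,3,4],[0,0,0],0.5],[[0.8,4.4,4],[0,0,0],0.5],[[0.8,4.4,4],[0,0,0],0.5]])

```text
t: 5.68
ee_pos: [582.9, -135.9, 283.2]
eef_rot: [[-0.997, 0.0, 0.075], [-0.075, 0.001, -0.997], [-0.001, -1.0, -0.001]]
contact_force: [0.3, 1.8, 0.4]
opening: 0.498
```

```bash
python3 th.py;python3 g.py; python3 - <<'E'
from h import *
s=read_camera("scene");t=read_camera("top")
a=s["frame"][230:370,200:390]
cv2.imwrite("pics/s3.png",cv2.cvtColor(cv2.resize(a,None,fx=4,fy=4,interpolation=cv2.INTER_CUBIC),cv2.COLOR_RGB2BGR))
w=read_camera("wrist");save(w,"w3.png")
print(np.array(w["K"]),np.array(w["pose"]))
E
```

```text
-5 [[353.0, 227.0], [244.0, 406.0], [242.0, 452.0]]
0 [[355.0, 229.0], [248.0, 416.0], [238.0, 446.0]]
4 [[356.0, 232.0], [251.0, 424.0], [234.0, 440.0]]
8 [[357.0, 234.0], [254.0, 432.0], [230.0, 434.0]]
12 [[359.0, 236.0], [257.0, 438.0], [226.0, 427.0]]
[[289.2, 284.6], [289.2, 292.5]]
5.7833 [ 583.101 -139.78   282.442] [-21.253  22.352  16.053  83.709  -0.022 154.517]
[[-0.997 -0.     0.074]
 [-0.074 -0.    -0.997]
 [ 0.    -1.     0.   ]]
jaw yaw -85.7698398909271
[[371.64829954   0.         323.15216465]
 [  0.         371.64829954 235.4463259 ]
 [  0.           0.           1.        ]] [[ 7.12044548e-02 -9.60847544e-01 -2.67772148e-01  6.50270011e+02]
 [-9.97461723e-01 -6.85390662e-02 -1.93004569e-02 -1.36240507e+02]
 [ 1.91943607e-04  2.68466747e-01 -9.63288933e-01  4.23740052e+02]
 [ 0.00000000e+00  0.00000000e+00  0.00000000e+00  1.00000000e+00]]
```

View pics/s3.png

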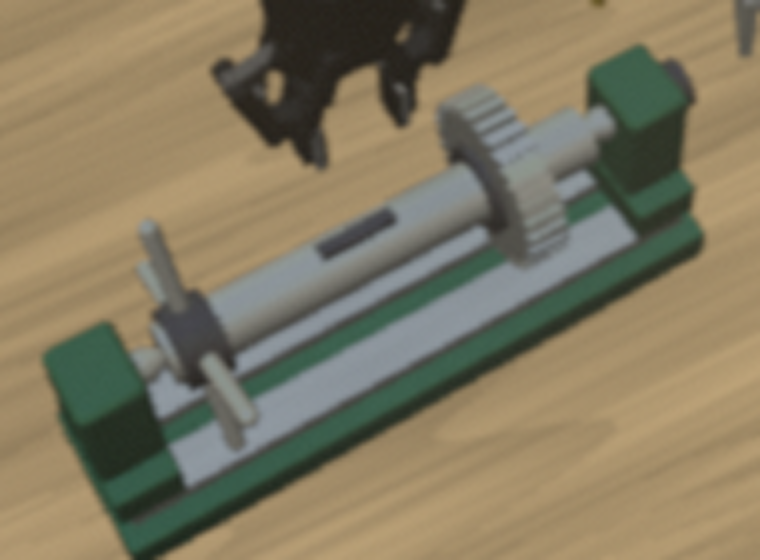

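View pics/w3.png

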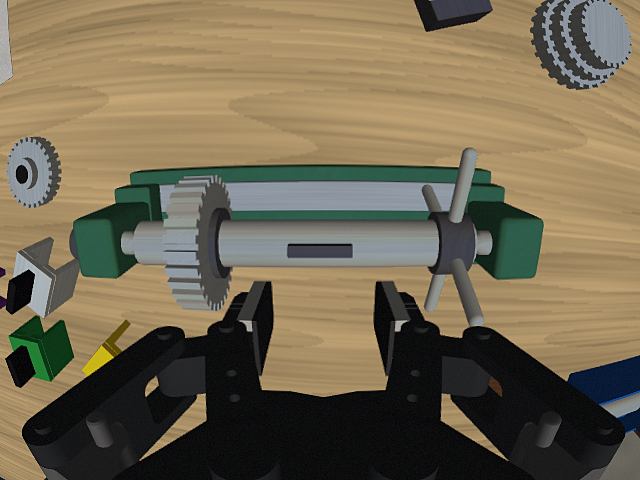

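```bash
cat > wf.py <<'E'
from h import *
from scipy.optimize import least_squares
np.set_printoptions(precision=2,suppress=True)
def projw(c,p):
    K=np.array(c["K"]);P=np.array(c["pose"]);q=P[:3,:3].T@(np.array(p,float)-P[:3,3])
    rr=np.hypot(q[0],q[1]);a=np.arctan2(rr,q[2]);return np.array([K[0,2]+K[0,0]*a*q[0]/rr,K[1,2]+K[1,1]*a*q[1]/rr])
def W(p,q):
    x,y,yaw,th=p
    if q[0]=='sp':
        a=th+np.radians(q[1]);rr=q[2] if len(q)>2 else 84;q=(rr*np.sin(a),-125,130+rr*np.cos(a))
    elif q[0]=='key':
        X,Y,Z=q[1:];q=(X*np.cos(th)+Z*np.sin(th),-15+Y,130-X*np.sin(th)+Z*np.cos(th))
    c,n=np.cos(yaw),np.sin(yaw)
    return np.array([x+c*q[0]-n*q[1],y+n*q[0]+c*q[1],q[2]])
E
python3 - <<'E'
from wf import *
w=read_camera("wrist");im=np.ascontiguousarray(w["frame"])[...,::-1].copy()
big=cv2.resize(im[140:340,60:560],None,fx=1.6,fy=1.6,interpolation=cv2.INTER_CUBIC)
cv2.imwrite("pics/w4.png",big)
cv2.imwrite("pics/w5.png",cv2.resize(im[200:340,250:500],None,fx=3.2,fy=3.2,interpolation=cv2.INTER_CUBIC))
cv2.imwrite("pics/w6.png",cv2.resize(im[140:340,380:560],None,fx=3,fy=3,interpolation=cv2.INTER_CUBIC))
E
```

```text
(no output)
```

View pics/w5.png

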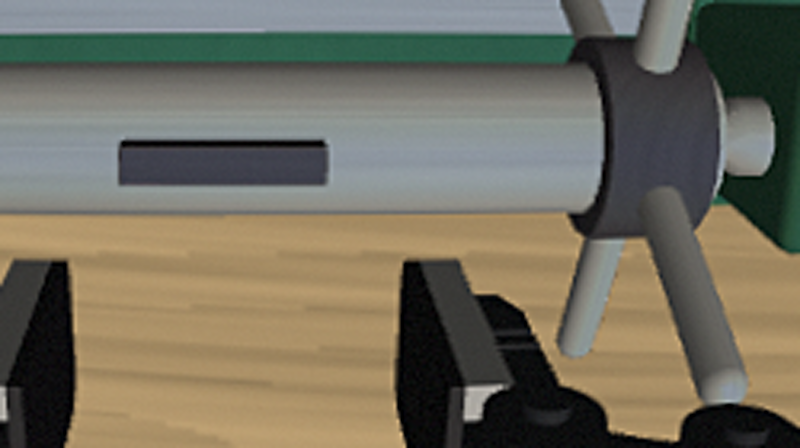

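View pics/w6.png

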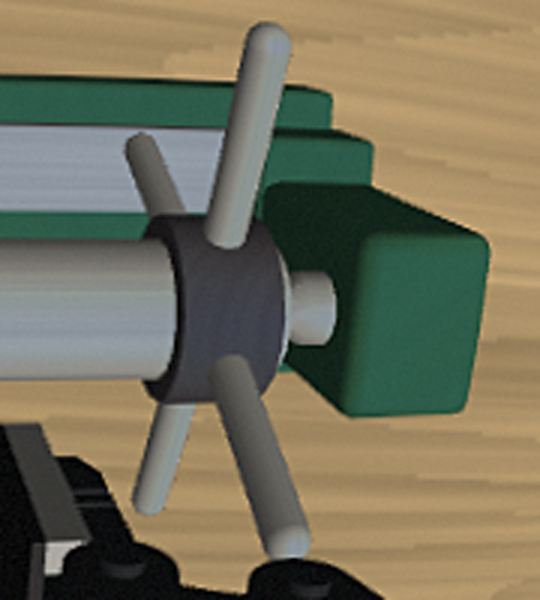

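View pics/w4.png

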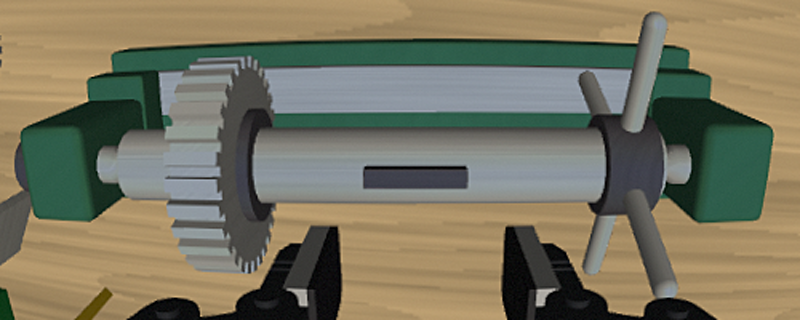

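```bash
cat > f2.py <<'E'
from wf import *
w=read_camera("wrist")
A=lambda u,v:np.array((250+u/3.2,200+v/3.2)); B=lambda u,v:np.array((380+u/3,140+v/3))
obs=[(A(119,147),('key',5,25,26)),(A(327,146),('key',5,-25,26)),(A(327,185),('key',-5,-25,26)),(A(119,185),('key',-5,25,26)),
(B(268,44),('sp',65)),(B(287,540),('sp',-25)),(B(139,146),('sp',155)),(B(149,500),('sp',-115))]
f=lambda p:np.concatenate([projw(w,W(p,q))-u for u,q in obs])
r=least_squares(f,[560.4,-124.2,.07,.02],loss='soft_l1')
print(r.x,np.degrees(r.x[2:]),"seat",W(r.x,(0,-15,130)));print(f(r.x).reshape(-1,2))
for th in(-4,0,4):
  r=least_squares(lambda q:f([*q,np.radians(th)]),r.x[:3]);print(th,r.x,r.cost)
print(f([560.4,-124.2,.07,.0]).reshape(-1,2))
E
python3 f2.py
```

```text
[ 561.01 -125.2     0.07    0.02] [4.12 1.2 ] seat [ 562.09 -140.16  130.  ]
[[-0.85 -0.3 ]
 [ 0.3  -0.08]
 [ 0.03  0.34]
 [-0.47  0.41]
 [ 0.22  0.03]
 [ 0.18 -0.27]
 [ 0.65  0.83]
 [-0.07 -0.95]]
-4 [ 562.51 -125.04    0.07] 85.00266418031431
0 [ 561.37 -125.18    0.07] 6.325229138834576
4 [ 560.16 -125.3     0.07] 25.823476878907535
[[-2.18  1.08]
 [-1.09  1.43]
 [-1.39  1.73]
 [-1.79  1.68]
 [-0.18  2.14]
 [-2.12  2.28]
 [-0.02  0.12]
 [-1.58 -1.56]]
```

arm_command(series=[[[-2.5,7.6,0],[0,0,9],0.9],[[-2.5,7.6,0],[0,0,9],0.9],[[-2.5,7.6,0],[0,0,9],0.9],[[-2.5,7.6,0],[0,0,9],0.9],[[-2.5,7.6,0],[0,0,9],0.9],[[-2.5,7.6,0],[0,0,9],0.9],[[-2.5,7.6,0],[0,0,9],0.9],[[-2.5,7.6,0],[0,0,9],0.9]])

```text
t: 6.7
ee_pos: [520.5, 49.1, 282.3]
eef_rot: [[-0.522, 0.0, 0.853], [-0.853, -0.0, -0.522], [0.0, -1.0, 0.0]]
contact_force: [0.3, -0.1, -0.2]
opening: 0.903
```

arm_command(series=[[[-2.6,7.5,-1],[0,0,9],0.9],[[-2.6,7.5,-1],[0,0,9],0.9],[[-2.6,7.5,-1],[0,0,9],0.9],[[-2.6,7.5,-1],[0,0,9],0.9],[[-2.6,7.5,-1],[0,0,9],0.9],[[-2.6,7.5,-1],[0,0,9],0.9],[[-2.6,7.5,-1],[0,0,9],0.9],[[-2.6,7.5,-1],[0,0,9],0.9]])

```text
t: 7.37
ee_pos: [455.5, 236.8, 257.0]
eef_rot: [[0.383, -0.0, 0.924], [-0.924, -0.0, 0.383], [0.0, -1.0, -0.0]]
contact_force: [0.2, -0.3, -0.2]
opening: 0.901
```

arm_command(series=[[[0,0,0],[0,0,7],0.9],[[0,0,0],[0,0,7],0.9],[[0,0,0],[0,0,7],0.9],[[0,0,0],[0,0,7],0.9],[[0,0,0],[0,0,7],0.9],[[0,0,0],[0,0,7],0.9],[[0,0,0],[0,0,7],0.9],[[0,0,0],[0,0,7],0.9]])

```text
t: 8.03
ee_pos: [455.8, 236.2, 257.2]
eef_rot: [[0.898, -0.0, 0.441], [-0.441, -0.0, 0.898], [-0.0, -1.0, -0.0]]
contact_force: [-0.2, -0.8, 0.4]
opening: 0.901
```

```bash
python3 g.py; python3 - <<'E'
from h import *
w=read_camera("wrist");save(w,"w7.png")
t=read_camera("top");s=read_camera("scene")
print(atz(t,(235.3,243.4),117))
for k in ("gauge_mid","gauge_grip"):
    print(k,[(m["xy"],m["confidence"]) for m in mark_of(k,w)])
E
```

```text
8.0333 [455.817 236.2   257.169] [18.294 13.556 -0.86  75.593 -0.003 44.431]
[[ 0.898 -0.     0.441]
 [-0.441 -0.     0.898]
 [-0.    -1.    -0.   ]]
jaw yaw 63.86239667918056
[453.04110473 236.70722708 117.        ]
gauge_mid [([326.4, 209.5], 0.93), ([473.7, 86.6], 0.88), ([312.3, 62.9], 0.73), ([167.5, 151.9], 0.6), ([517.7, 212.0], 0.18)]
gauge_grip [([151.8, 155.1], 0.94), ([325.3, 216.4], 0.69), ([311.6, 54.2], 0.58), ([491.2, 85.8], 0.57)]
```

View pics/w7.png

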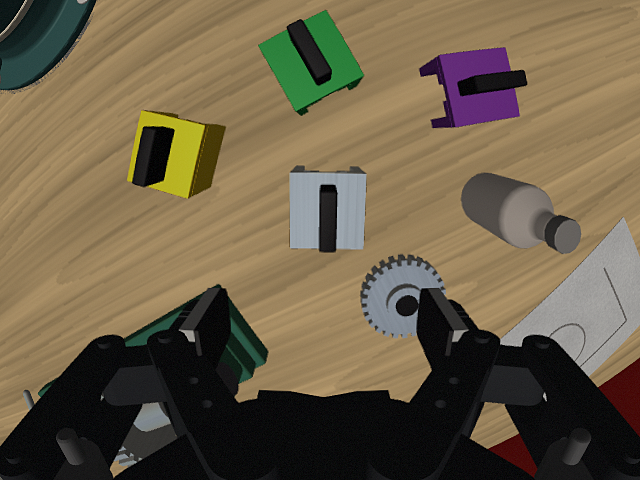

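```bash
python3 - <<'E'
from wf import *
w=read_camera("wrist");im=np.ascontiguousarray(w["frame"])[...,::-1]
cv2.imwrite("pics/w8.png",cv2.resize(im[155:265,270:390],None,fx=5,fy=5,interpolation=cv2.INTER_CUBIC))
E
```

```text
(no output)
```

View pics/w8.png

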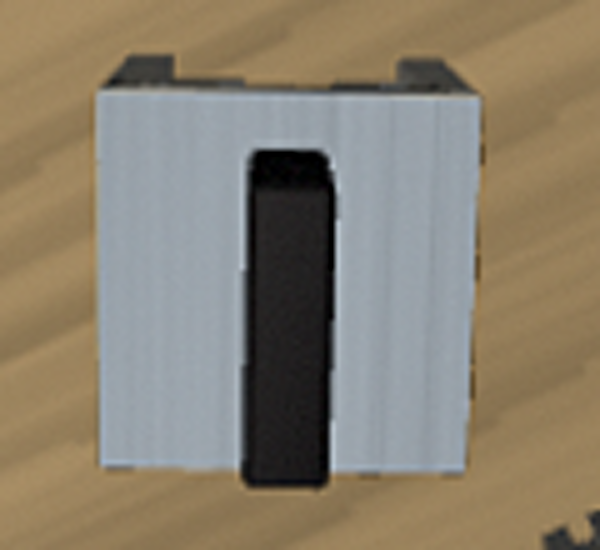

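```bash
python3 - <<'E'
from wf import *
w=read_camera("wrist");A=lambda u,v:np.array((270+u/5,155+v/5))
px=[A(98,92),A(480,96),A(466,472),A(100,467),A(252,187),A(333,188),A(328,488),A(242,487)]
# unknown mapping: right in image ~ jaw +z? use R
R=np.array(read_state()["eef_rot"])
def f(p,sx):
    c,n=np.cos(p[2]),np.sin(p[2]);ex=np.array([c,n]);ey=np.array([-n,c])
    o=[]
    for (a,b,z),u in zip([(-34,35,75),(34,35,75),(34,-35,75),(-34,-35,75),(-7,25,117),(7,25,117),(7,-25,117),(-7,-25,117)],px):
        q=p[:2]+a*sx*ex+b*sx*ey;o.append(projw(w,[q[0],q[1],z])-u)
    return np.concatenate(o)
for s0 in(1,-1):
    r=least_squares(f,[453,237,np.radians(64)],args=(s0,));print(r.cost,r.x,np.degrees(r.x[2]));print(f(r.x,s0).reshape(-1,2))
E
```

```text
4.860683752945906 [457.08 239.81   1.1 ] 63.17615681827038
[[-0.59 -0.83]
 [ 0.67 -0.4 ]
 [ 0.35  0.66]
 [-0.53  0.64]
 [-1.19 -1.04]
 [ 0.88 -0.95]
 [ 0.37  1.14]
 [ 0.05  1.1 ]]
4.860683752945691 [457.08 239.81   4.24] 243.1761565109495
[[-0.59 -0.83]
 [ 0.67 -0.4 ]
 [ 0.35  0.66]
 [-0.53  0.64]
 [-1.19 -1.04]
 [ 0.88 -0.95]
 [ 0.37  1.14]
 [ 0.05  1.1 ]]
```

arm_command(series=[[[0.05,0.15,-1.5],[0,0,-0.1],0.9],[[0.05,0.15,-3],[0,0,-0.1],0.9],[[0.05,0.15,-4.5],[0,0,-0.1],0.9],[[0.05,0.15,-5.7],[0,0,-0.1],0.9],[[0.05,0.15,-6.4],[0,0,-0.1],0.9],[[0.05,0.15,-6.9],[0,0,-0.1],0.9],[[0.05,0.15,-6.9],[0,0,-0.1],0.9],[[0.05,0.15,-6.9],[0,0,-0.1],0.9]])

```text
t: 9.05
ee_pos: [456.5, 240.3, 84.8]
eef_rot: [[0.895, -0.001, 0.446], [-0.446, -0.0, 0.895], [-0.001, -1.0, -0.001]]
contact_force: [-1.2, 0.1, 0.4]
opening: 0.898
```

arm_command(series=[[[0,0,0],[0,0,0],0],[[0,0,0],[0,0,0],0],[[0,0,0],[0,0,0],0],[[0,0,0],[0,0,0],0],[[0,0,0],[0,0,0],0],[[0,0,0],[0,0,0],0],[[0,0,0],[0,0,0],0],[[0,0,0],[0,0,0],0]])

```text
t: 9.72
ee_pos: [456.8, 240.4, 85.0]
eef_rot: [[0.895, 0.0, 0.446], [-0.446, 0.0, 0.895], [0.0, -1.0, 0.0]]
contact_force: [-1.6, -0.9, 5.8]
opening: 0.15
```

arm_command(series=[[[0,0,0.5],[0,0,0],0],[[0,0,1.5],[0,0,0],0],[[0,0,3],[0,0,0],0],[[0,0,4.5],[0,0,0],0],[[0,0,6],[0,0,0],0],[[0,0,7.5],[0,0,0],0],[[0,0,9],[0,0,0],0],[[0,0,9],[0,0,0],0]])

```text
t: 10.38
ee_pos: [458.1, 240.9, 315.8]
eef_rot: [[0.895, 0.008, 0.446], [-0.446, 0.003, 0.895], [0.006, -1.0, 0.006]]
contact_force: [1.1, 0.4, -4.2]
opening: 0.153
```

```bash
python3 g.py; python3 - <<'E'
from h import *
w=read_camera("wrist");save(w,"w9.png")
E
```

```text
10.3833 [458.103 240.861 315.759] [18.708 13.417  7.96  84.087 -0.    45.194]
[[ 0.895  0.008  0.446]
 [-0.446  0.003  0.895]
 [ 0.006 -1.     0.006]]
jaw yaw 63.515082973738025
```

View pics/w9.png

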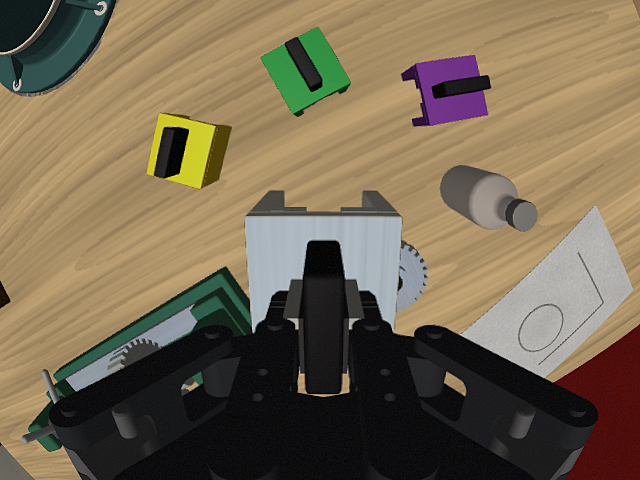

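arm_command(series=[[[0.5,-1.2,0],[0,0,-1],0],[[1,-2.4,0],[0,0,-2],0],[[1.4,-3.8,0],[0,0,-3],0],[[1.8,-5.2,0],[0,0,-4],0],[[2.2,-6.6,0],[0,0,-5],0],[[2.5,-8,0],[0,0,-6],0],[[2.8,-9.4,0],[0,0,-7],0],[[3.1,-10.8,0],[0,0,-8],0]])

```text
t: 11.1
ee_pos: [533.8, -31.4, 307.9]
eef_rot: [[0.262, -0.003, 0.965], [-0.965, 0.001, 0.262], [-0.001, -1.0, -0.002]]
contact_force: [1.5, 0.4, -4.1]
opening: 0.154
```

arm_command(series=[[[0.3,-1.2,0],[0,0,-0.7],0],[[0.6,-2.4,0],[0,0,-1.3],0],[[0.9,-3.4,0],[0,0,-1.9],0],[[1.1,-4.2,0],[0,0,-1.9],0],[[1.1,-4.4,0],[0,0,-1.9],0],[[1.1,-4.4,0],[0,0,-1.9],0],[[1.1,-4.4,0],[0,0,-1.9],0]])

```text
t: 11.68
ee_pos: [561.3, -139.2, 308.6]
eef_rot: [[0.072, -0.002, 0.997], [-0.997, 0.001, 0.072], [-0.001, -1.0, -0.002]]
contact_force: [-0.4, 0.0, -4.0]
opening: 0.156
```

```bash
python3 g.py; python3 - <<'E'
from h import *
w=read_camera("wrist");save(w,"w10.png")
s=read_camera("scene");a=s["frame"][200:370,200:390];cv2.imwrite("pics/s4.png",cv2.cvtColor(cv2.resize(a,None,fx=3.5,fy=3.5,interpolation=cv2.INTER_CUBIC),cv2.COLOR_RGB2BGR))
E
```

```text
11.6833 [ 561.265 -139.19   308.572] [-22.007  20.257  16.788  86.652   0.015  63.885]
[[ 0.072 -0.002  0.997]
 [-0.997  0.001  0.072]
 [-0.001 -1.    -0.002]]
jaw yaw 4.107754850093885
```

View pics/w10.png

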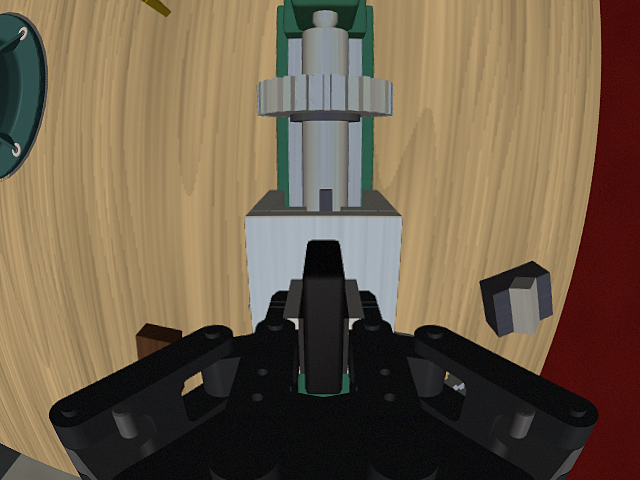

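View pics/s4.png

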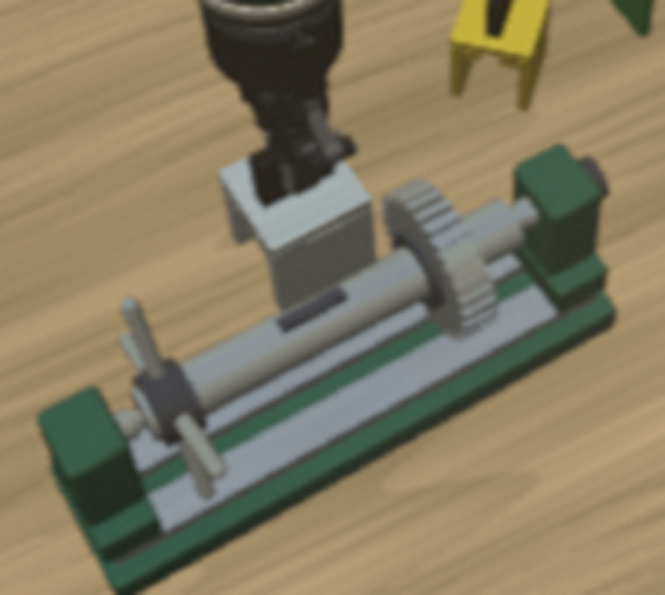

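```bash
python3 - <<'E'
from wf import *
w=read_camera("wrist");im=np.ascontiguousarray(w["frame"])[...,::-1]
cv2.imwrite("pics/w11.png",cv2.resize(im[10:220,240:410],None,fx=3.5,fy=2.8,interpolation=cv2.INTER_CUBIC))
for dx in(0,3):
  p=[561.01+dx,-125.2,np.radians(4.12),np.radians(1.2)]
  for q in [('key',5,25,26),('key',-5,25,26),(0,50,130),(-28,162,155),(28,162,155),(20,50,130),(-20,50,130)]: print(dx,q,projw(w,W(p,q)))
# tool-plane point ahead at same spot
st=read_state();P=np.array(st["ee_pos"]);R=np.array(st["eef_rot"])
for d,z in((-35,227+75-0),(0,240)): print(projw(w,P+R[:,0]*-abs(d)+np.array([0,0,-10])))
E
```

```text
0 ('key', 5, 25, 26) [331.64 190.73]
0 ('key', -5, 25, 26) [319.17 190.75]
0 (0, 50, 130) [324.69 140.33]
0 (-28, 162, 155) [289.7    6.28]
0 (28, 162, 155) [359.97   6.41]
0 (20, 50, 130) [348.05 140.48]
0 (-20, 50, 130) [301.32 140.42]
3 ('key', 5, 25, 26) [335.37 191.  ]
3 ('key', -5, 25, 26) [322.9  191.02]
3 (0, 50, 130) [328.19 140.58]
3 (-28, 162, 155) [293.44   6.4 ]
3 (28, 162, 155) [363.7   6.8]
3 (20, 50, 130) [351.53 140.77]
3 (-20, 50, 130) [304.81 140.64]
[324.52 214.59]
[324.47 291.67]
```

View pics/w11.png

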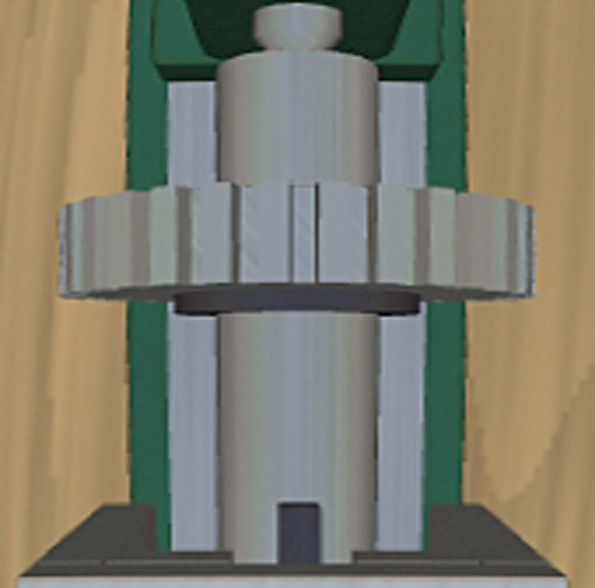

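arm_command(series=[[[0.05,-0.04,-0.8],[0,0,0],0],[[0.05,-0.04,-1.7],[0,0,0],0],[[0.05,-0.04,-2.5],[0,0,0],0],[[0.05,-0.04,-3.2],[0,0,0],0],[[0.05,-0.04,-3.8],[0,0,0],0],[[0.05,-0.04,-4.2],[0,0,0],0],[[0.05,-0.04,-4.4],[0,0,0],0],[[0.05,-0.04,-4.4],[0,0,0],0]])

```text
t: 12.5
ee_pos: [562.5, -139.8, 199.0]
eef_rot: [[0.073, -0.001, 0.997], [-0.997, 0.001, 0.073], [-0.001, -1.0, -0.001]]
contact_force: [0.1, 0.1, -4.2]
opening: 0.158
```

arm_command(series=[[[0,0,-0.08],[0,0,0],0],[[0,0,-0.16],[0,0,0],0],[[0,0,-0.24],[0,0,0],0],[[0,0,-0.32],[0,0,0],0],[[0,0,-0.4],[0,0,0],0],[[0,0,-0.48],[0,0,0],0],[[0,0,-0.48],[0,0,0],0]])

```text
t: 13.08
ee_pos: [562.8, -140.6, 187.3]
eef_rot: [[0.072, -0.0, 0.997], [-0.997, 0.0, 0.072], [-0.0, -1.0, -0.0]]
contact_force: [-0.6, 0.5, -3.6]
opening: 0.154
```

```bash
python3 g.py; python3 - <<'E'
from h import *
w=read_camera("wrist");save(w,"w12.png")
s=read_camera("scene");a=s["frame"][200:370,200:390];cv2.imwrite("pics/s5.png",cv2.cvtColor(cv2.resize(a,None,fx=3.5,fy=3.5,interpolation=cv2.INTER_CUBIC),cv2.COLOR_RGB2BGR))
E
```

```text
13.0833 [ 562.813 -140.608  187.342] [-22.073  21.402  -0.183  68.444  -0.     63.818]
[[ 0.072 -0.     0.997]
 [-0.997  0.     0.072]
 [-0.    -1.    -0.   ]]
jaw yaw 4.108674758278169
```

View pics/s5.png

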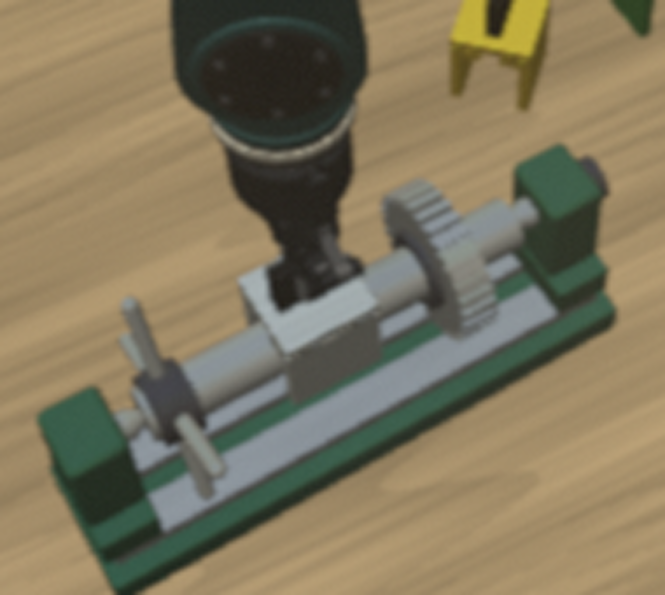

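View pics/w12.png

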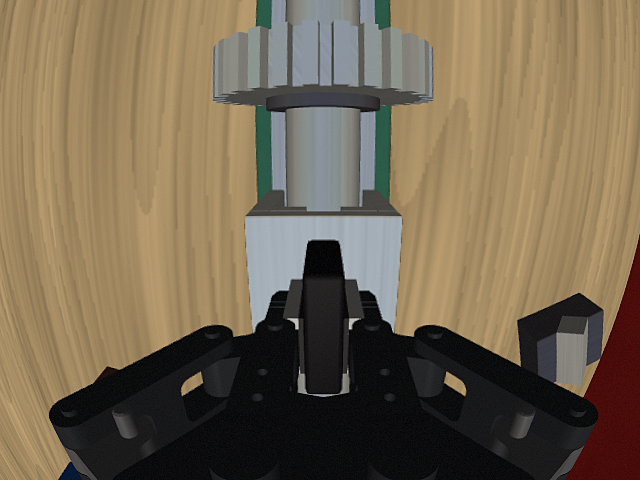

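Still centred and clear; about 9 mm left. Lower on slowly.

arm_command(series=[[[0,0,-0.06],[0,0,0],0],[[0,0,-0.12],[0,0,0],0],[[0,0,-0.18],[0,0,0],0],[[0,0,-0.22],[0,0,0],0],[[0,0,-0.26],[0,0,0],0],[[0,0,-0.26],[0,0,0],0]])

```text
t: 13.68
ee_pos: [562.8, -140.6, 181.0]
eef_rot: [[0.072, -0.0, 0.997], [-0.997, 0.0, 0.072], [-0.0, -1.0, -0.0]]
contact_force: [-0.5, 0.6, -4.8]
opening: 0.158
```

arm_command(series=[[[0,0,-0.03],[0,0,0],0],[[0,0,-0.06],[0,0,0],0],[[0,0,-0.06],[0,0,0],0]])

```text
t: 13.93
ee_pos: [562.9, -140.6, 179.6]
eef_rot: [[0.072, -0.0, 0.997], [-0.997, 0.0, 0.072], [-0.0, -1.0, -0.0]]
contact_force: [-1.0, -0.1, -5.0]
opening: 0.154
```

arm_command(series=[[[0,0,-0.03],[0,0,0],0],[[0,0,-0.05],[0,0,0],0],[[0,0,-0.05],[0,0,0],0]])

```text
t: 14.18
ee_pos: [563.0, -140.7, 178.5]
eef_rot: [[0.072, -0.0, 0.997], [-0.997, -0.0, 0.072], [0.0, -1.0, -0.0]]
contact_force: [-0.1, -0.9, -3.0]
opening: 0.155
```

arm_command(series=[[[0,0,-0.03],[0,0,0],0],[[0,0,-0.05],[0,0,0],0],[[0,0,-0.05],[0,0,0],0]])

```text
t: 14.43
ee_pos: [563.2, -140.6, 178.1]
eef_rot: [[0.072, 0.001, 0.997], [-0.997, -0.0, 0.072], [0.0, -1.0, 0.001]]
contact_force: [-2.5, 1.4, 6.8]
opening: 0.154
```

arm_command(series=[[[0,0,0],[0,0,0],0.3],[[0,0,0],[0,0,0],0.4],[[0,0,0],[0,0,0],0.5],[[0,0,0],[0,0,0],0.6],[[0,0,0.3],[0,0,0],0.6],[[0,0,0.8],[0,0,0],0.6],[[0,0,1.6],[0,0,0],0.6],[[0,0,2.6],[0,0,0],0.6]])

```text
t: 15.1
ee_pos: [562.4, -140.4, 242.6]
eef_rot: [[0.072, -0.002, 0.997], [-0.997, 0.001, 0.072], [-0.001, -1.0, -0.002]]
contact_force: [0.6, 0.4, -0.5]
opening: 0.603
```

arm_command(series=[[[0,0,1],[0,0,0],0.6],[[0,0,2],[0,0,0],0.6],[[-1,0,3],[0,0,0],0.6],[[-2,0,3],[0,0,0],0.6],[[-3,0,3],[0,0,0],0.6],[[-3,0,3],[0,0,0],0.6]])

```text
t: 15.6
ee_pos: [485.0, -140.3, 319.0]
eef_rot: [[0.071, 0.001, 0.997], [-0.997, -0.001, 0.071], [0.001, -1.0, 0.001]]
contact_force: [-0.3, 0.3, -0.3]
opening: 0.6
```

```bash
python3 g.py; python3 - <<'E'
from h import *
w=read_camera("wrist");save(w,"w13.png")
s=read_camera("scene");a=s["frame"][200:370,200:390];cv2.imwrite("pics/s6.png",cv2.cvtColor(cv2.resize(a,None,fx=3.5,fy=3.5,interpolation=cv2.INTER_CUBIC),cv2.COLOR_RGB2BGR))
E
```

```text
15.6 [ 484.952 -140.319  318.992] [-25.382  12.406   7.096  84.615  -0.02   60.536]
[[ 0.071  0.001  0.997]
 [-0.997 -0.001  0.071]
 [ 0.001 -1.     0.001]]
jaw yaw 4.082602251082995
```

View pics/s6.png

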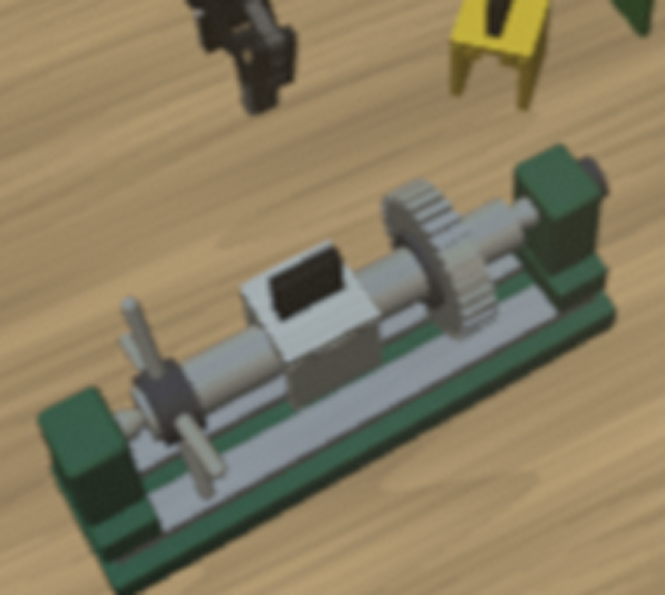

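View pics/w13.png

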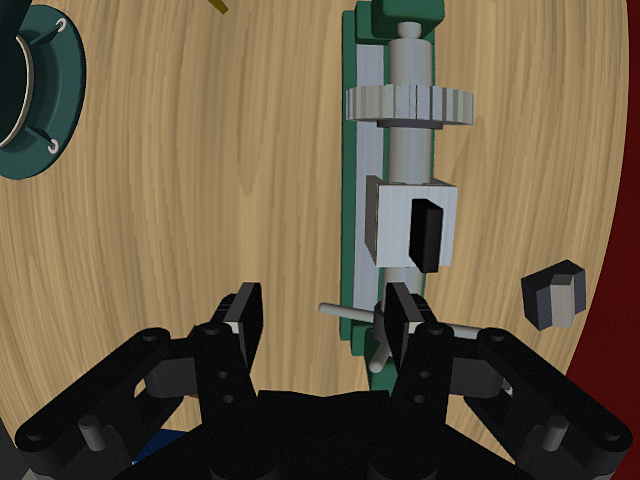

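```bash
python3 - <<'E'
from wf import *
w=read_camera("wrist");im=np.ascontiguousarray(w["frame"])[...,::-1].copy()
p=[561.01,-125.2,np.radians(4.12),0]
b=cv2.resize(im[165:285,345:475],None,fx=4.5,fy=4.5,interpolation=cv2.INTER_CUBIC)
for x,y,z in [(-34,35,168),(34,35,168),(34,-35,168),(-34,-35,168),(-7,25,210),(7,25,210),(7,-25,210),(-7,-25,210),(-34,35,93),(-34,-35,93)]:
    u=(projw(w,W(p,(x,y-15,z)))-[345,165]+.5)*4.5-.5;cv2.circle(b,tuple(int(round(v)) for v in u),3,(0,0,255),-1)
cv2.imwrite("pics/w14.png",b)
E
```

```text
(no output)
```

View pics/w14.png

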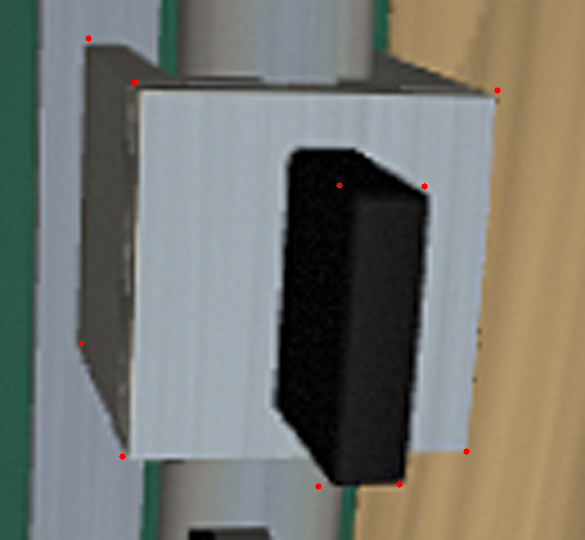

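```bash
python3 - <<'E'
from h import *
t=read_camera("top")
for k in["bottle_mid","gear_mid","block_mid"]: print(k,[m["xy"] for m in mark_of(k,t)][:1])
close_job()
E
```

```text
bottle_mid [[172.1, 211.1]]
gear_mid [[229.1, 199.0]]
block_mid [[471.6, 286.2]]
the job is handed in; nothing more can be done
```

The arbor is turned key-up, the saddle gauge is seated astride the shaft over the key, and the job is handed in at about 16 s. No verdict was reported.

- **Arbor:** I pushed one spoke with closed fingers from about 44.5° to near zero. A fit to the wrist picture afterwards gave the key 1.2° off vertical. Placing the gauge did not visibly move the spokes, judged by eye in the scene picture.
- **Gauge:** I took it by the handle, turned it in line with the arbor and lowered it until light contact, with about 7 N on the wrist at most. Contact came at the height expected for full seating. After release, its saddle corners in the wrist picture matched the model of a seated, upright, centred gauge to about 1–2 px, roughly 1 mm. The far top edge of the handle matched less well, as it looked a little thinner than the model.
- **Bystanders:** The arm came near none of them. In the top picture the spare gear's mark moved only about 2 px. The bottle's and the block's marks differed by about 5–7 px from the first reading. I put that down to network scatter but did not check it further.
- **Robot:** The gripper was well clear of everything at hand-in, with about zero force on the tool.

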